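# Wipe the fixture clear and hold the cast lever level above it

## Task

Use the cream nylon block to wipe the three loose steel offcuts off the fixture plate onto the bench, keeping your fingers off them, and set the block back down upright on the bench. Then pick up the dark cast lever by its balance point and finish still holding it, level and steady, about 5 cm above the tops of the fixture's post and pin, big boss centred over the thick post and small eye over the thin pin, never touching the fixture or the offcuts with it. Leave the other tools where they are.

Things in the scene. Friction and masses are not known exactly. Their poses are not given: they have to be found in the camera images.
- fixture: steel fixture plate fixed to the bench, 90 (own x) x 250 (own y) x 20 mm high; origin at the centre of its underside, on the bench. Its flat middle, between post and pin, carries the offcuts. A thick post (17 mm diameter) stands at own y = -85 mm and a thin pin (9 mm diameter) at own y = +85 mm, both rising 14 mm above the plate's top; nothing else stands above the plate, both long edges are open
- post_top (a point): centre of the top of the thick post, 34 mm above the bench
- pin_top (a point): centre of the top of the thin pin, 34 mm above the bench
- lever: dark cast steel lever, 0.5 to 0.8 kg, lying flat on its boss and eye behind the fixture. Origin under the centre of its big boss (44 mm diameter, 36 mm high, 21 mm bore); a straight bar 18 mm wide (own x) and 16 mm high (from 8 to 24 mm above the lever's underside) runs along own +y to a small eye (28 mm diameter, 28 mm high, 12 mm bore) at y = 170 mm; own z is up
- lever_balance (a point): the lever's balance point (centre of mass along the bar): on the bar's centre line, 59 mm from the boss centre towards the eye, 16 mm above the underside; grip the bar here across its 18 mm width
- lever_boss (a point): centre of the big boss's bore, at the lever's underside
- lever_eye (a point): centre of the small eye's bore, at the lever's underside, 170 mm from lever_boss
- block: cream nylon block, 40 (own x) x 62 (own y) x 34 mm high, about 0.11 kg, standing flat on the bench at the front right; origin at the centre of its underside. Held by its two ends across the 62 mm, high up, its 62 mm long face wipes and the fingertips stay clear above the offcuts
- offcut_0: loose steel bar offcut, 13 x 12 x 6 mm, 12 g, lying on the fixture plate (top 20 mm above the bench) on the post side of the middle; origin under its centre
- offcut_1: loose steel bar offcut, 13 x 12 x 6 mm, 12 g, lying on the fixture plate (top 20 mm above the bench) near the middle; origin under its centre
- offcut_2: loose steel bar offcut, 13 x 12 x 6 mm, 12 g, lying on the fixture plate (top 20 mm above the bench) on the pin side of the middle; origin under its centre
- spanner_17: larger combination spanner, 206 mm long (own y), lying along the left edge of the bench; bystander, origin under its centre
- spanner_13: small combination spanner, 163 mm long (own y), lying far right, in front of the mill; bystander, origin under its centre
- brass_drift: brass drift, a round rod 140 mm long (own y), 16 mm thick, lying behind the lever; bystander, origin under its centre
- hex_key_6: black hex key, 41 x 115 mm (own y), 8 mm thick, lying in front of the mill; bystander, origin under its centre
- bolt_m10: bolt, 57 mm long (own y), lying right of the fixture; bystander, origin under its centre
- toggle_clamp: small toggle clamp bolted at the front edge of the bench between block and fixture, bystander, about 46 x 126 mm (along world y), its red grip up to 105 mm high; carry things over it or behind it
- mill_corner (a point): top of the near left corner of the fixed pin mill's feed tray, 132 mm high; the tray runs right from here, and the mill's taller rotor stands from 80 mm behind it. Between block and fixture or lever, swing the hand round this corner on the robot's side (within 0.45 m of the base, tool point above 0.2 m, the way is free)
Not all that is in view belongs to the job. Several things have the shape of the block; the one meant has the colours described above.

How it is judged:
On the way, in this order (a step that is already met when the one before it is completed fails the run):
1. the held block is brought down to the fixture plate (horizontal distance between block and fixture below 0.09 m and height (world z) of block below 0.06 m and contact force between the fingers and block above 1 N), for 0.06 s.
2. all three offcuts are wiped off the plate onto the bench (height (world z) of each of offcut_0, offcut_1, offcut_2 below 0.015 m), for 0.2 s.
3. the block stands on the bench again, let go (height (world z) of block below 0.01 m and angle between block's own z axis and vertical below 0.1 rad and contact force between the fingers and block below 0.1 N), for 0.2 s.
At the end, for the whole second after the job is handed in: Held still: boss and eye within 12 mm of post and pin horizontally, underside 25 to 80 mm above their tops, tilt under 4 deg, under 2 cm/s, TCP within 20 mm of the balance point (horizontally), no contact with the fixture; offcuts off the plate on the bench; block upright on the bench, let go (all of step 2 and all of step 3 and horizontal distance between lever_boss and post_top below 0.012 m and horizontal distance between lever_eye and pin_top below 0.012 m and height (world z) of lever_boss between 0.059 and 0.114 m and height (world z) of lever_eye between 0.059 and 0.114 m and angle between lever's own z axis and vertical below 0.07 rad and contact force between the fingers and lever above 2 N and contact force between lever and fixture below 0.1 N and horizontal distance between the grasp point and lever_balance below 0.02 m and linear speed of lever below 0.02 m/s); the arm keeps its last pose, push and grip.
It fails at once if the fingers push an offcut (contact force between the fingers and offcut_0 above 1 N or contact force between the fingers and offcut_1 above 1 N or contact force between the fingers and offcut_2 above 1 N).
It fails at once if the lever pushes an offcut (contact force between lever and offcut_0 above 1 N or contact force between lever and offcut_1 above 1 N or contact force between lever and offcut_2 above 1 N).
It fails at once if the lever touches the fixture (contact force between lever and fixture above 1 N).
It fails at once if another tool is moved by more than 4 cm (distance of any of spanner_17, spanner_13, brass_drift, hex_key_6, bolt_m10 from where it was at the start of the episode above 0.04 m).
It also fails if it takes over 67 s, if anything falls off the work surface, if the arm or the gripper's body presses on something with over 40 N, if the wrist force passes 120 N, or if a joint passes its speed limit or range.

## Robot

A 6-joint arm with a two-finger parallel gripper is mounted at the origin on a cart in front of the work surface, level with it; the furniture and walls round the work are solid. World frame = base frame: x ahead of the robot, y to its left, z up, the work surface at z = 0. Lengths are in m, angles in rad, forces in N, time in s.
With the tool pointing down it reaches from about 0.25 to 0.775 m from the base axis. Payload 4 kg.
Tool frame: the origin (TCP) lies between the finger pads, 19 mm behind the fingertips; this is the grasp point; z points along the fingers, y is the line along which they close (so a half turn about z gives the same grasp; the last joint's range is limited). The gripper opens to 85 mm and grips with 20 to 120 N. Pads are 22 mm wide; open, the fingers measure 114 mm over their backs; the gripper's body (76 mm by 85 mm) begins 54 mm behind the grasp point. The pads swing forward as they close: fully open they stand 13 mm farther back than shut.
Start: joints at [-1.302, 0.087, 1.371, -0, 1.684, -0.103], TCP at [0.2, -0.512, 0.25] pointing down, gripper open.
Joint ranges: [-3.1, 3.1], [-0.76, 2.03], [0.27, 2.55], [-1.08, 4.22], [0.17, 2.65], [-2.57, 2.57]. Speed limits (rad/s): [2.79, 2.79, 3.14, 3.14, 3.14, 3.14].

## Interface

Orientations are given as a rotation vector (axis times angle).
In Python, from rig import manip gives the robot as it stands.
- The arm moves only by the tool apply_moves, never from a script. Its argument "moves" is a list of rows, each an object with "offset": the shift along the tool's x, y, z in normalised numbers (1 is 0.5 m), a list of three; "delta_rot": the turn, a rotation vector about the tool's x, y, z in shares of 45 degrees (1.0 is 45 degrees), a list of three; "jaw": the opening, from 0 (shut) to 1 (fully open). In form: [{"offset": [x, y, z], "delta_rot": [ax, ay, az], "jaw": jaw}, ...]. A call has 1 to 5 rows; each row is the pose to reach, as a shift and turn from the pose commanded when the call began, along the tool's axes at that moment; what a row does not reach only later rows make up. A row lasts 1/12 s, in which the tool goes at most 41.7 mm and 7.16 degrees, less where a joint would pass 70% of its speed; a pose out of reach is approached as far as the arm can. No shift or turn number may pass 1 either way. A call with a gripper value outside its range is refused whole. The fingers move at their own pace and stop on an object; "squeeze" is the grip in N (left out, the last holds). Time passes only in rows, so rows that repeat a pose let the fingers close. It gives the time, the measured TCP pose, the force, the opening and the grip force at its end, in the units of the state.
- manip.observe(): the state, without advancing time (a new reading comes with each control period).
- manip.camera(name): name is "scene" or "top"; returns a dict with "color" (480x640x3 uint8, blue, green, red), "camera_matrix" (3x3 intrinsics, pixels), "R" (3x3) and "t" (3): a world point X has camera coordinates R X + t. Camera axes: x right, y down, z forward; pixel columns grow to the right and rows downward; lengths in m; the calibration is good to about 2 mm. A picture is of the moment at which its call begins. There is no depth.
- manip.close_job(): hands the job in; it is judged then, once.
The state is a dict: "t": time; "joints": joint angles; "joint_vel": joint speeds; "joint_efforts": joint torques, N m; "tcp_pos": TCP position; "tcp_rot": TCP orientation; "force": force on the tool from outside, world axes, zero at the start; "ft_torque": the same for the moment, N m; "grip_width": finger opening in m; "grasp_force": force on a finger pad.
Only numpy, scipy, OpenCV 4.12 (cv2) and the standard library are available. Lean on these libraries where they do the work, as an engineer would, in place of code of your own. Each camera call takes 0.05 s, during which the arm holds its last target. There are 200 camera calls.

## Working session

There is one attempt and no reset: what is moved stays moved. The work goes in short steps, Python scripts to look and compute and a tool call to move; the robot and the scene stay as the last step left them, time stands still between calls to the robot, and variables do not carry over. Pictures are saved under pics/ and viewed, at most 11 in all, crops included, and the job is handed in when it is done.

Besides the shell and the picture viewer there is one more tool, called after ">>>" in YAML: its name, and indented under it one key for each argument. apply_moves: Moves the arm, as the interface text tells. Its arguments: {"type":"object","properties":{"moves":{"type":"array","items":{"type":"object","properties":{"offset":{"type":"array","items":{"type":"number"}},"delta_rot":{"type":"array","items":{"type":"number"}},"jaw":{"type":"number"}}}},"squeeze":{"type":"number"}},"required":["moves"]}

```bash
mkdir -p pics; ls; python3 - <<'E'
from rig import manip
import cv2,pickle
d={}
for n in("scene","top"):
    c=manip.camera(n);d[n]=c
    cv2.imwrite(f"pics/{n}0.png",c["color"])
    print(n,c["camera_matrix"].round(1).tolist(),(-c["R"].T@c["t"]).round(3),c["R"].round(2).tolist())
pickle.dump(d,open("cams0.pkl","wb"))
print(manip.observe())
E
```

```text
pics
scene [[511.2, 0.0, 319.8], [0.0, 511.2, 240.2], [0.0, 0.0, 1.0]] [ 0.222 -0.78   1.066] [[0.89, -0.46, -0.02], [-0.36, -0.67, -0.65], [0.29, 0.58, -0.76]]
top [[461.1, 0.0, 315.5], [0.0, 461.1, 238.8], [0.0, 0.0, 1.0]] [ 0.39  -0.047  1.238] [[0.01, -1.0, 0.02], [-0.99, -0.01, -0.16], [0.16, -0.02, -0.99]]
{'t': 0.1, 'joints': array([-1.30208500e+00,  8.79214192e-02,  1.37214053e+00, -1.26267985e-05,
        1.68359695e+00, -1.03097903e-01]), 'joint_vel': array([ 0.00036724, -0.00282583, -0.00345791,  0.00149514, -0.00147486,
        0.00127567]), 'joint_efforts': array([ 3.88238230e-03, -3.53010678e+01, -3.14220321e+01, -4.14360113e-05,
        7.88324542e-03, -2.16842830e-05]), 'tcp_pos': array([ 0.19969759, -0.51201719,  0.24891511]), 'tcp_rot': array([-3.08543901e+00, -5.80295690e-01,  2.87908682e-04]), 'force': array([-0.27325652, -0.24172904,  0.37386319]), 'ft_torque': array([ 0.00372224, -0.04247988,  0.01772208]), 'grasp_force': 0.0, 'grip_width': 0.0853330418004022}
```

View pics/scene0.png

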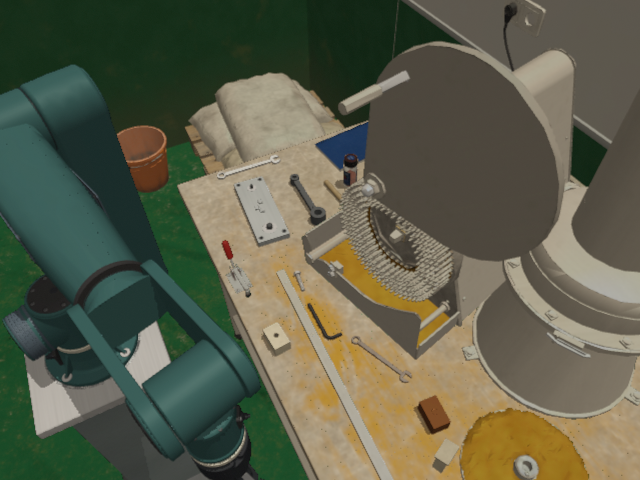

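View pics/top0.png

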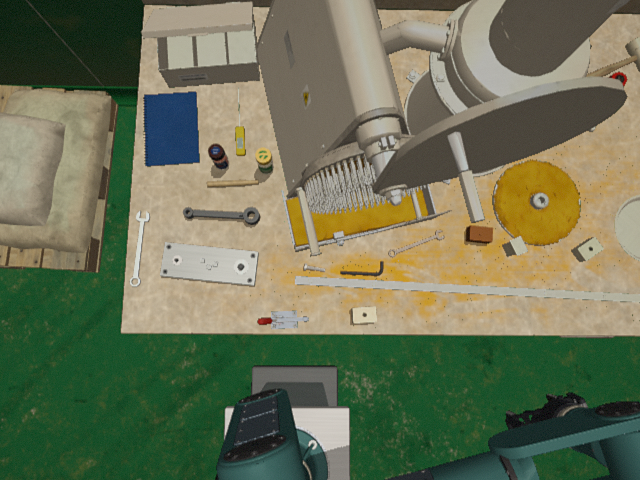

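The scene view shows the fixture at (262,210), lever (310,200), clamp (237,270) and cream block (277,338). In the top view they are at (209,264), (222,215), (285,320) and (364,315), with lookalike blocks at (480,234), (514,246) and (587,249).

```bash
python3 - <<'E'
import cv2,pickle,numpy as np
d=pickle.load(open("cams0.pkl","rb"))
t=d["top"]["color"];s=d["scene"]["color"]
def crop(im,x,y,w,h,k):return cv2.resize(im[y:y+h,x:x+w],None,fx=k,fy=k,interpolation=cv2.INTER_CUBIC)
# top: fixture+lever, x150..270,y195..295 at 5x -> 600x500 ; block 4x at right
A=np.zeros((600,800,3),np.uint8)
A[:500,:600]=crop(t,150,195,120,100,5)
A[0:150,600:800]=crop(t,344,300,40,30,5)
A[160:310,600:800]=crop(t,495,232,40,30,5)
A[320:470,600:800]=crop(t,567,235,40,30,5)
A[500:600,:400]=crop(t,250,305,80,20,5)
cv2.imwrite("pics/c1.png",A)
B=np.zeros((600,800,3),np.uint8)
B[:500,:]=0
B[:450,:550]=crop(s,225,165,110,90,5)
B[:200,560:800]=crop(s,257,318,48,40,5)
B[210:410,560:800]=crop(s,425,435,48,40,5)
cv2.imwrite("pics/c2.png",B)
E
```

```text
(no output)
```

View pics/c1.png

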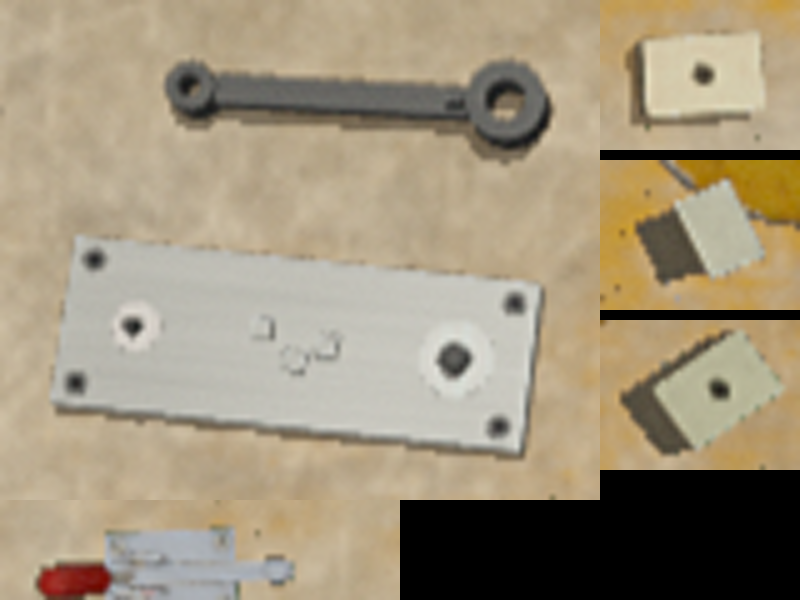

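View pics/c2.png

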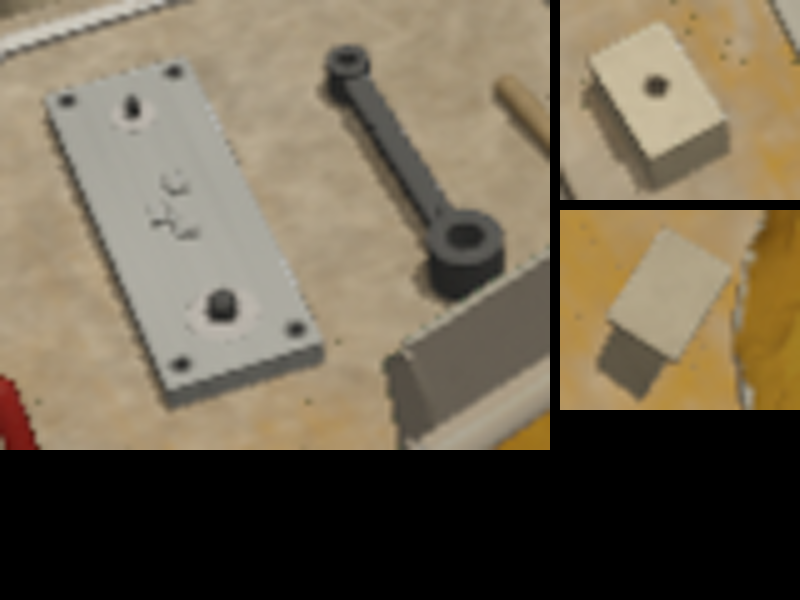

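The cream block is the one at top (364,315); the other two are greyer or greenish. The enlarged crops give fixture corners, post and pin, the lever's boss and eye, and three offcuts in mid-plate. I'll fit poses from both views, with the heights left free.

```bash
cat > geo.py <<'E'
import numpy as np,pickle
from scipy.optimize import least_squares
def proj(c,P):
    q=(c["R"]@np.atleast_2d(P).T).T+c["t"]; q=q@c["camera_matrix"].T
    return q[:,:2]/q[:,2:]
def fit(cams,obs,model,x0):
    """obs: {cam:pixels}; model(p)->world points"""
    f=lambda p:np.concatenate([(proj(cams[n],model(p))-o).ravel() for n,o in obs.items()])
    r=least_squares(f,x0,loss="soft_l1");return r.x,np.abs(r.fun).round(1)
def planar(L):
    L=np.array(L,float)
    return lambda p:np.c_[p[0]+np.cos(p[3])*L[:,0]-np.sin(p[3])*L[:,1],p[1]+np.sin(p[3])*L[:,0]+np.cos(p[3])*L[:,1],p[2]+(L[:,2] if L.shape[1]>2 else 0*L[:,0])]
def px(u,x0,y0,k=5): u=np.array(u,float);return (u+.5)/k-.5+[x0,y0]
E
python3 - <<'E'
from geo import *
d=pickle.load(open("cams0.pkl","rb"))
T=lambda u:px(u,150,195);S=lambda u:px(u,225,165)
# fixture own y + = pin side (left, +y). corners: TL(far-left) = (+x,+y)
C=[[.045,.125],[.045,-.125],[-.045,-.125],[-.045,.125]]
p,r=fit(d,{"top":T([(78,236),(541,286),(523,452),(53,403)]),"scene":S([(183,62),(323,347),(168,393),(46,97)])},planar(C),[.4,.2,.02,0]);print("fix",p.round(4),r)
p2,r=fit(d,{"top":T([(454,357),(132,325)]),"scene":S([(223,296),(131,100)])},planar([[0,-.085],[0,.085]]),[.4,.2,.03,0]);print("post/pin",p2.round(4),r)
pl,r=fit(d,{"top":T([(507,101),(191,88)]),"scene":S([(465,236),(347,60)])},planar([[0,0,.036],[0,.17,.028]]),[.5,.1,.0,0]);print("lever",pl.round(4),r)
Tb=lambda u:px(u,344,300);Sb=lambda u:px(u,257,318)
B=[[.02,.031],[.02,-.031],[-.02,-.031],[-.02,.031],[0,0]]
pb,r=fit(d,{"top":Tb([(44,39),(160,33),(164,110),(47,118),(103,74)]),"scene":Sb([(102,22),(168,122),(93,160),(28,62),(96,86)])},planar(B),[.25,-.15,.034,0]);print("block",pb.round(4),r)
for n,a,b in(("o2",(264,328),(176,183)),("o1",(294,359),(160,215)),("o0",(326,347),(187,230))):
    q,r=fit(d,{"top":T([a]),"scene":S([b])},lambda p:p[None],[.4,.2,.02]);
    v=q[:2]-p[:2];c,s=np.cos(p[3]),np.sin(p[3]);print(n,q.round(4),"own",(c*v[0]+s*v[1]).round(4),(-s*v[0]+c*v[1]).round(4),r)
m,r=fit(d,{"top":np.array([(265,320.)]),"scene":np.array([(227,250.)])},lambda p:p[None],[.25,.1,.08]);print("clamp grip",m.round(3),r)
m,r=fit(d,{"top":np.array([(298,250.)]),"scene":np.array([(305,244.)])},lambda p:p[None],[.45,.05,.13]);print("mill corner",m.round(3),r)
E
```

```text
fix [ 0.5188  0.2087  0.0212 -0.0964] [0.4 0.4 0.7 0.6 0.1 0.  0.7 0.1 0.4 0.5 0.1 0.1 0.5 0.6 1.  0.5]
post/pin [ 0.5188  0.2073  0.0408 -0.0895] [0.5 0.5 0.3 0.5 0.5 0.4 0.5 0.1]
lever [ 0.6469  0.0991  0.0068 -0.0423] [0.4 0.5 0.1 0.6 0.5 0.3 0.7 0.1]
block [ 0.3882 -0.1982  0.0367  0.0713] [0.6 0.3 0.1 0.6 0.6 0.4 0.  0.4 0.2 0.2 0.  0.3 0.3 0.2 0.9 0.6 0.5 0.3
 0.1 0.9]
o2 [0.526  0.2247 0.0315] own 0.0056 0.0167 [0.1 0.3 0.3 0.1]
o1 [0.5097 0.2094 0.0273] own -0.0091 -0.0002 [0.  0.1 0.1 0. ]
o0 [0.5176 0.193  0.0258] own 0.0003 -0.0157 [0.1 0.6 0.7 0.1]
clamp grip [0.372 0.053 0.085] [0.  0.2 0.2 0. ]
mill corner [ 0.548 -0.027  0.092] [0.2 0.7 0.7 0.2]
```

```bash
cat >> geo.py <<'E'
from scipy.spatial.transform import Rotation as Ro
def step(pos,yaw,frm=None):
    """offset (tool axes) and turn (deg) from the measured pose to world pos, tool down, tool x at yaw"""
    if frm is None:
        from rig import manip
        o=manip.observe();P,R=o["tcp_pos"],Ro.from_rotvec(o["tcp_rot"])
        print("t",round(o["t"],2),"tcp",P.round(4),"force",o["force"].round(1),"w",round(o["grip_width"],4),"gf",round(o["grasp_force"],1),"j",o["joints"].round(2))
    else: P,R=frm
    G=Ro.from_euler("z",yaw)*Ro.from_euler("x",np.pi)
    off=R.inv().apply(np.array(pos)-P);rv=np.degrees((R.inv()*G).as_rotvec())
    print("->",np.round(pos,3),"offset",off.round(4).tolist(),"rot",rv.round(2).tolist());return np.array(pos),G
E
python3 - <<'E'
from geo import *
d=pickle.load(open("cams0.pkl","rb"))
T=lambda u:px(u,150,195);S=lambda u:px(u,225,165)
def fz(name,L,z,obs,x0):
    m=planar(L)
    p,r=fit(d,obs,lambda p:m([p[0],p[1],z,p[2]]),x0);print(name,p.round(4),r.max());return p
C=[[.045,.125,.02],[.045,-.125,.02],[-.045,-.125,.02],[-.045,.125,.02],[0,-.085,.034],[0,.085,.034]]
ot=[(78,236),(541,286),(523,452),(53,403),(454,357),(132,325)];os_=[(183,62),(323,347),(168,393),(46,97),(223,296),(131,100)]
f=fz("fix",C,0,{"top":T(ot),"scene":S(os_)},[.5,.2,0])
fz("fix top",C,0,{"top":T(ot)},f);fz("fix sc",C,0,{"scene":S(os_)},f)
lt=T([(507,101),(191,88)]);ls=S([(465,236),(347,60)])
Lv=[[0,0,.036],[0,.17,.028]]
l=fz("lev",Lv,0,{"top":lt,"scene":ls},[.6,.1,0]);fz("lev top",Lv,0,{"top":lt},l);fz("lev sc",Lv,0,{"scene":ls},l)
Tb=lambda u:px(u,344,300);Sb=lambda u:px(u,257,318)
B=[[.02,.031],[.02,-.031],[-.02,-.031],[-.02,.031],[0,0]]
bt=Tb([(44,39),(160,33),(164,110),(47,118),(103,74)]);bs=Sb([(102,22),(168,122),(93,160),(28,62),(96,86)])
b=fz("blk",B,.034,{"top":bt,"scene":bs},[.4,-.2,0]);fz("blk top",B,.034,{"top":bt},b);fz("blk sc",B,.034,{"scene":bs},b)
for n,a,bb in(("o2",(264,328),(176,183)),("o1",(294,359),(160,215)),("o0",(326,347),(187,230))):
    q,r=fit(d,{"top":T([a]),"scene":S([bb])},lambda p:np.array([[p[0],p[1],.026]]),[.5,.2]);
    v=q-f[:2];c,s=np.cos(f[2]),np.sin(f[2]);print(n,q.round(4),"own",(c*v[0]+s*v[1]).round(4),(-s*v[0]+c*v[1]).round(4),r)
step([b[0],b[1],.12],b[2])
E
```

```text
fix [ 0.5192  0.2094 -0.0951] 1.6
fix top [ 0.5183  0.2088 -0.096 ] 0.7
fix sc [ 0.5209  0.2114 -0.0959] 0.9
lev [ 0.6486  0.1015 -0.0423] 1.2
lev top [ 0.647   0.1006 -0.0416] 0.1
lev sc [ 0.6514  0.1053 -0.0435] 0.0
blk [ 0.3884 -0.1977  0.0724] 1.3
blk top [ 0.3873 -0.1984  0.0571] 0.5
blk sc [ 0.3895 -0.1968  0.0853] 0.8
o2 [0.5268 0.227 ] own 0.0059 0.0182 [0.3 0.4 0.2 0.8]
o1 [0.5099 0.2099] own -0.0093 -0.0003 [0.1 0.1 0.1 0.2]
o0 [0.5176 0.1929] own -0.0001 -0.0166 [0.1 0.6 0.7 0.1]
t 0.1 tcp [ 0.1997 -0.512   0.2489] force [-0.3 -0.2  0.4] w 0.0853 gf 0.0 j [-1.3   0.09  1.37 -0.    1.68 -0.1 ]
-> [ 0.388 -0.198  0.12 ] offset [0.29, -0.224, 0.1294] rot [-0.12, 0.01, 17.15]
```

Units first: shifts go in shares of 0.5 m and turns go in shares of 45 degrees. So 0.145 m / 0.5 = 0.29, -0.112 m / 0.5 = -0.224.

>>> apply_moves:
  moves:
    - {"offset": [0.06,-0.044,0],"delta_rot": [0,0,0],"jaw": 1}
    - {"offset": [0.12,-0.09,0.02],"delta_rot": [0,0,0],"jaw": 1}
    - {"offset": [0.18,-0.14,0.04],"delta_rot": [0,0,0],"jaw": 1}
    - {"offset": [0.24,-0.184,0.05],"delta_rot": [0,0,0],"jaw": 1}
    - {"offset": [0.29,-0.224,0.06],"delta_rot": [0,0,0],"jaw": 1}

```text
t: 0.52
tcp_pos: [0.2948, -0.353, 0.2188]
tcp_rot: [-3.085, -0.581, 0.0]
force: [1.5, 0.7, 0.0]
grip_width: 0.0854
grasp_force: 0.0
```

To row units: 0.145 m / 0.5 = 0.29, 0.12 m / 0.5 = 0.24.

>>> apply_moves:
  moves:
    - {"offset": [0.06,-0.044,0.03],"delta_rot": [0,0,0],"jaw": 1}
    - {"offset": [0.12,-0.09,0.06],"delta_rot": [0,0,0],"jaw": 1}
    - {"offset": [0.18,-0.14,0.09],"delta_rot": [0,0,0],"jaw": 1}
    - {"offset": [0.24,-0.184,0.12],"delta_rot": [0,0,0],"jaw": 1}
    - {"offset": [0.29,-0.224,0.15],"delta_rot": [0,0,0],"jaw": 1}

```text
t: 0.93
tcp_pos: [0.3892, -0.1961, 0.144]
tcp_rot: [-3.087, -0.582, -0.0]
force: [1.0, -0.5, -0.6]
grip_width: 0.0853
grasp_force: 0.0
```

To row units: 0.024 m / 0.5 = 0.048, 0.02 m / 0.5 = 0.04, 17.2 degrees / 45 = 0.3822.

>>> apply_moves:
  moves:
    - {"offset": [0,0,0.02],"delta_rot": [0,0,0.1333],"jaw": 1}
    - {"offset": [0,0,0.04],"delta_rot": [0,0,0.2667],"jaw": 1}
    - {"offset": [0,0,0.048],"delta_rot": [0,0,0.3822],"jaw": 1}
    - {"offset": [0,0,0.048],"delta_rot": [0,0,0.3822],"jaw": 1}
    - {"offset": [0,0,0.048],"delta_rot": [0,0,0.3822],"jaw": 1}

```text
t: 1.35
tcp_pos: [0.3883, -0.1981, 0.1205]
tcp_rot: [-3.139, -0.116, 0.002]
force: [0.2, -1.4, 0.3]
grip_width: 0.0854
grasp_force: 0.0
```

```bash
python3 - <<'E'
from geo import *
from rig import manip
import cv2
step([.3884,-.1977,.028],.07)
t=manip.camera("top")["color"];s=manip.camera("scene")["color"]
A=np.hstack([cv2.resize(t[285:345,324:404],(400,300),interpolation=2),cv2.resize(s[298:358,237:317],(400,300),interpolation=2)])
cv2.imwrite("pics/a1.png",A)
E
```

```text
t 1.35 tcp [ 0.3883 -0.1981  0.1205] force [ 0.2 -1.4  0.3] w 0.0854 gf 0.0 j [-0.6  -0.11  1.82 -0.    1.43  0.89]
-> [ 0.388 -0.198  0.028] offset [0.0002, -0.0003, 0.0925] rot [-0.04, 0.06, 0.23]
```

View pics/a1.png

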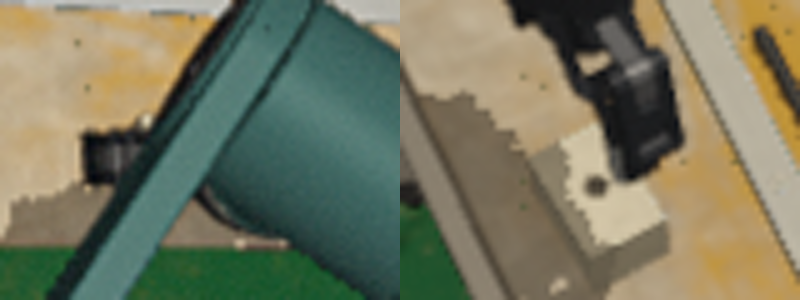

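The gripper is over the block, in line with it. Now descend and grip.

To row units: 0.092 m / 0.5 = 0.184, 0.085 m / 0.5 = 0.17, 0.2 degrees / 45 = 0.0044.

>>> apply_moves:
  moves:
    - {"offset": [0,0,0.07],"delta_rot": [0,0,0.0044],"jaw": 1}
    - {"offset": [0,0,0.13],"delta_rot": [0,0,0.0044],"jaw": 1}
    - {"offset": [0,0,0.17],"delta_rot": [0,0,0.0044],"jaw": 1}
    - {"offset": [0,0,0.184],"delta_rot": [0,0,0.0044],"jaw": 1}
    - {"offset": [0,0,0.184],"delta_rot": [0,0,0.0044],"jaw": 1}

```text
t: 1.87
tcp_pos: [0.3874, -0.1979, 0.0275]
tcp_rot: [-3.138, -0.107, 0.005]
force: [-0.5, -0.1, 0.1]
grip_width: 0.0854
grasp_force: 0.0
```

>>> apply_moves:
  moves:
    - {"offset": [0,0,0],"delta_rot": [0,0,0],"jaw": 0.6}
    - {"offset": [0,0,0],"delta_rot": [0,0,0],"jaw": 0.6}
    - {"offset": [0,0,0],"delta_rot": [0,0,0],"jaw": 0.6}
    - {"offset": [0,0,0],"delta_rot": [0,0,0],"jaw": 0.6}
    - {"offset": [0,0,0],"delta_rot": [0,0,0],"jaw": 0.6}
  squeeze: 60

```text
t: 2.28
tcp_pos: [0.3904, -0.1996, 0.0315]
tcp_rot: [3.136, 0.107, 0.007]
force: [0.6, -0.8, 6.9]
grip_width: 0.0607
grasp_force: 68.0
```

>>> apply_moves:
  moves:
    - {"offset": [0,0,0],"delta_rot": [0,0,0],"jaw": 0.5}
    - {"offset": [0,0,0],"delta_rot": [0,0,0],"jaw": 0.5}
    - {"offset": [0,0,0],"delta_rot": [0,0,0],"jaw": 0.5}
    - {"offset": [0,0,0],"delta_rot": [0,0,0],"jaw": 0.5}
  squeeze: 60

```text
t: 2.62
tcp_pos: [0.3904, -0.1996, 0.0315]
tcp_rot: [3.137, 0.107, 0.007]
force: [-0.1, -0.2, 6.1]
grip_width: 0.0605
grasp_force: 68.0
```

```bash
python3 - <<'E'
from geo import *
f=np.array([.519,.2092]);y=-.0955
c,s=np.cos(y),np.sin(y);W=lambda a,b:f+np.array([c*a-s*b,s*a+c*b])
h=step([.390,-.199,.23],.0682)
h=step([.400,0,.25],.0682,h)
h=step([.42,.15,.25],y,h)
h=step([*W(.042,.001),.2],y,h)
h=step([*W(.042,.001),.053],y,h)
h=step([*W(-.042,.001),.053],y,h)
E
```

```text
t 2.62 tcp [ 0.3904 -0.1996  0.0315] force [-0.1 -0.2  6.1] w 0.0605 gf 68.0 j [-0.6  -0.01  1.92  0.    1.22  0.9 ]
-> [ 0.39  -0.199  0.23 ] offset [0.0005, 0.0, -0.1985] rot [0.19, -0.25, 0.0]
-> [0.4  0.   0.25] offset [0.0235, -0.1979, -0.02] rot [0.0, 0.0, 0.0]
-> [0.42 0.15 0.25] offset [0.0302, -0.1483, -0.0] rot [0.0, -0.0, 9.38]
-> [0.561 0.206 0.2  ] offset [0.1349, -0.0694, 0.05] rot [0.0, 0.0, 0.0]
-> [0.561 0.206 0.053] offset [0.0, -0.0, 0.147] rot [0.0, 0.0, 0.0]
-> [0.477 0.214 0.053] offset [-0.084, -0.0, -0.0] rot [0.0, 0.0, 0.0]
```

To row units: -0.15 m / 0.5 = -0.3, -0.01 m / 0.5 = -0.02.

>>> apply_moves:
  moves:
    - {"offset": [0,0,-0.02],"delta_rot": [0,0,0],"jaw": 0.5}
    - {"offset": [0,0,-0.06],"delta_rot": [0,0,0],"jaw": 0.5}
    - {"offset": [0,0,-0.14],"delta_rot": [0,0,0],"jaw": 0.5}
    - {"offset": [0,0,-0.22],"delta_rot": [0,0,0],"jaw": 0.5}
    - {"offset": [0,0,-0.3],"delta_rot": [0,0,0],"jaw": 0.5}

```text
t: 3.03
tcp_pos: [0.3878, -0.1978, 0.1807]
tcp_rot: [-3.139, -0.107, 0.002]
force: [0.7, -0.6, -1.2]
grip_width: 0.0607
grasp_force: 67.2
```

To row units: -0.065 m / 0.5 = -0.13, -0.06 m / 0.5 = -0.12.

>>> apply_moves:
  moves:
    - {"offset": [0,0,-0.07],"delta_rot": [0,0,0],"jaw": 0.5}
    - {"offset": [0,0,-0.12],"delta_rot": [0,0,0],"jaw": 0.5}
    - {"offset": [0,0,-0.13],"delta_rot": [0,0,0],"jaw": 0.5}

```text
t: 3.28
tcp_pos: [0.3902, -0.1995, 0.2507]
tcp_rot: [3.133, 0.107, 0.014]
force: [0.5, -0.4, 0.0]
grip_width: 0.0611
grasp_force: 67.3
```

To row units: -0.18 m / 0.5 = -0.36, -0.14 m / 0.5 = -0.28.

>>> apply_moves:
  moves:
    - {"offset": [0.006,-0.05,-0.004],"delta_rot": [0,0,0],"jaw": 0.5}
    - {"offset": [0.016,-0.12,-0.008],"delta_rot": [0,0,0],"jaw": 0.5}
    - {"offset": [0.024,-0.2,-0.012],"delta_rot": [0,0,0],"jaw": 0.5}
    - {"offset": [0.034,-0.28,-0.012],"delta_rot": [0,0,0],"jaw": 0.5}
    - {"offset": [0.044,-0.36,-0.012],"delta_rot": [0,0,0],"jaw": 0.5}

```text
t: 3.7
tcp_pos: [0.3973, -0.0157, 0.249]
tcp_rot: [-3.14, -0.105, 0.002]
force: [0.7, -0.1, -2.0]
grip_width: 0.0606
grasp_force: 67.2
```

To row units: -0.165 m / 0.5 = -0.33, -0.14 m / 0.5 = -0.28, 9.4 degrees / 45 = 0.2089.

>>> apply_moves:
  moves:
    - {"offset": [0.012,-0.08,0],"delta_rot": [0,0,0],"jaw": 0.5}
    - {"offset": [0.024,-0.15,0],"delta_rot": [0,0,0],"jaw": 0.5}
    - {"offset": [0.04,-0.22,0],"delta_rot": [0,0,0.0444],"jaw": 0.5}
    - {"offset": [0.05,-0.28,0],"delta_rot": [0,0,0.1333],"jaw": 0.5}
    - {"offset": [0.06,-0.33,0],"delta_rot": [0,0,0.2089],"jaw": 0.5}

```text
t: 4.12
tcp_pos: [0.4159, 0.1516, 0.2487]
tcp_rot: [3.138, -0.153, -0.004]
force: [1.1, -0.4, 0.3]
grip_width: 0.0606
grasp_force: 67.2
```

To row units: 0.135 m / 0.5 = 0.27, 0.125 m / 0.5 = 0.25.

>>> apply_moves:
  moves:
    - {"offset": [0.05,-0.024,0.01],"delta_rot": [0,0,0],"jaw": 0.5}
    - {"offset": [0.12,-0.06,0.03],"delta_rot": [0,0,0],"jaw": 0.5}
    - {"offset": [0.19,-0.1,0.06],"delta_rot": [0,0,0],"jaw": 0.5}
    - {"offset": [0.25,-0.12,0.09],"delta_rot": [0,0,0],"jaw": 0.5}
    - {"offset": [0.27,-0.138,0.1],"delta_rot": [0,0,0],"jaw": 0.5}

```text
t: 4.53
tcp_pos: [0.5594, 0.2051, 0.1943]
tcp_rot: [3.135, -0.151, -0.009]
force: [-0.2, -0.7, -2.1]
grip_width: 0.061
grasp_force: 67.2
```

```bash
python3 - <<'E'
from geo import *
from rig import manip
import cv2
y=-.0955
h=step([.5607,.2062,.12],y)
c=manip.camera("scene");s=c["color"]
print(proj(c,[[.561,.206,.034]]))
A=cv2.resize(s[130:255,210:335],(600,600),interpolation=2)
cv2.imwrite("pics/a2.png",A)
h=step([.5607,.2062,.12],y)
E
```

```text
t 4.53 tcp [0.5594 0.2051 0.1943] force [-0.2 -0.7 -2.1] w 0.061 gf 67.2 j [ 0.26  0.21  1.34 -0.    1.6   1.92]
-> [0.561 0.206 0.12 ] offset [0.0016, -0.0015, 0.0743] rot [0.18, 0.34, -0.04]
[[273.28006247 200.61819748]]
t 4.58 tcp [0.5593 0.2062 0.1936] force [ 1.4  1.4 -2. ] w 0.0608 gf 67.2 j [0.26 0.21 1.34 0.   1.6  1.92]
-> [0.561 0.206 0.12 ] offset [0.0019, -0.0003, 0.0736] rot [0.11, 0.41, -0.0]
```

View pics/a2.png

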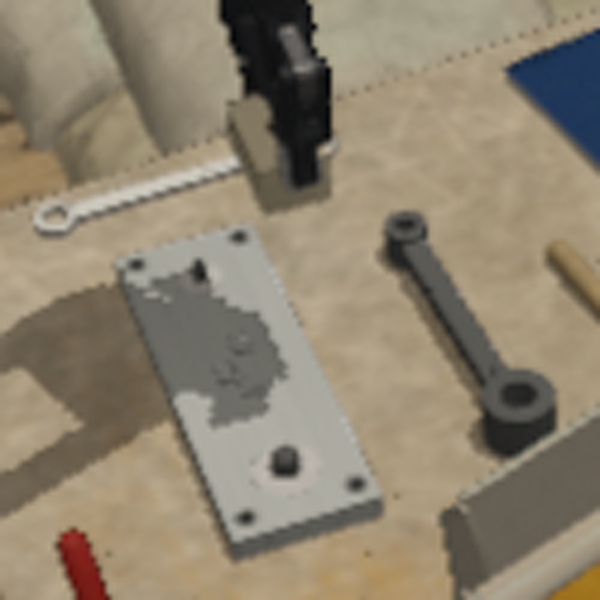

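The block is held upright at (280,160) in the crop, above the far edge of the plate. The offcuts at (235,360) are untouched. Next is the descent behind them.

To row units: 0.125 m / 0.5 = 0.25, 0.002 m / 0.5 = 0.004, 0.4 degrees / 45 = 0.0089.

>>> apply_moves:
  moves:
    - {"offset": [0.002,0,0.05],"delta_rot": [0.0022,0.0089,0],"jaw": 0.5}
    - {"offset": [0.004,0,0.11],"delta_rot": [0.0022,0.0089,0],"jaw": 0.5}
    - {"offset": [0.004,0,0.17],"delta_rot": [0.0022,0.0089,0],"jaw": 0.5}
    - {"offset": [0.004,0,0.22],"delta_rot": [0.0022,0.0089,0],"jaw": 0.5}
    - {"offset": [0.004,0,0.25],"delta_rot": [0.0022,0.0089,0],"jaw": 0.5}

```text
t: 5.0
tcp_pos: [0.5566, 0.204, 0.0702]
tcp_rot: [3.137, -0.15, -0.001]
force: [-0.2, -0.2, -2.3]
grip_width: 0.0608
grasp_force: 67.2
```

To row units: 0.011 m / 0.5 = 0.022, 0.009 m / 0.5 = 0.018.

>>> apply_moves:
  moves:
    - {"offset": [0,0,0.006],"delta_rot": [0,0,0],"jaw": 0.5}
    - {"offset": [0,0,0.012],"delta_rot": [0,0,0],"jaw": 0.5}
    - {"offset": [0,0,0.018],"delta_rot": [0,0,0],"jaw": 0.5}
    - {"offset": [0,0,0.022],"delta_rot": [0,0,0],"jaw": 0.5}
    - {"offset": [0,0,0.022],"delta_rot": [0,0,0],"jaw": 0.5}

```text
t: 5.42
tcp_pos: [0.5606, 0.205, 0.0651]
tcp_rot: [-3.136, 0.151, -0.014]
force: [-0.0, -0.4, -1.3]
grip_width: 0.0602
grasp_force: 67.2
```

```bash
python3 - <<'E'
from geo import *
y=-.0955
h=step([.477,.2142,.053],y)
E
```

```text
t 5.42 tcp [0.5606 0.205  0.0651] force [-0.  -0.4 -1.3] w 0.0602 gf 67.2 j [ 0.26  0.29  1.51 -0.    1.33  1.92]
-> [0.477 0.214 0.053] offset [-0.0842, -0.0011, 0.0114] rot [-0.13, -0.5, -0.03]
```

To row units: 0.004 m / 0.5 = 0.008, 0.002 m / 0.5 = 0.004.

>>> apply_moves:
  moves:
    - {"offset": [0,0,0.004],"delta_rot": [0,0,0],"jaw": 0.5}
    - {"offset": [0,0,0.008],"delta_rot": [0,0,0],"jaw": 0.5}
    - {"offset": [0,0,0.008],"delta_rot": [0,0,0],"jaw": 0.5}
    - {"offset": [0,0,0.008],"delta_rot": [0,0,0],"jaw": 0.5}

```text
t: 5.75
tcp_pos: [0.5601, 0.2049, 0.06]
tcp_rot: [-3.137, 0.151, -0.011]
force: [-0.7, -0.8, -0.9]
grip_width: 0.0606
grasp_force: 67.2
```

```bash
python3 - <<'E'
from geo import *
from rig import manip
h=step([.477,.2142,.053],-.0955)
print(manip.observe()["tcp_rot"], manip.observe()["joint_vel"].round(3))
E
```

```text
t 5.75 tcp [0.5601 0.2049 0.06  ] force [-0.7 -0.8 -0.9] w 0.0606 gf 67.2 j [ 0.26  0.29  1.52 -0.    1.32  1.92]
-> [0.477 0.214 0.053] offset [-0.0837, -0.0013, 0.0064] rot [-0.09, -0.4, -0.03]
[-3.1366558   0.15062869 -0.01116724] [-0.001 -0.001 -0.002 -0.    -0.     0.   ]
```

To row units: 0.0065 m / 0.5 = 0.013, 0.002 m / 0.5 = 0.004, -0.4 degrees / 45 = -0.0089.

>>> apply_moves:
  moves:
    - {"offset": [0,0,0.004],"delta_rot": [0,-0.0089,0],"jaw": 0.5}
    - {"offset": [0,0,0.008],"delta_rot": [0,-0.0089,0],"jaw": 0.5}
    - {"offset": [0,0,0.012],"delta_rot": [0,-0.0089,0],"jaw": 0.5}
    - {"offset": [0,0,0.013],"delta_rot": [0,-0.0089,0],"jaw": 0.5}
    - {"offset": [0,0,0.013],"delta_rot": [0,-0.0089,0],"jaw": 0.5}

```text
t: 6.17
tcp_pos: [0.5599, 0.2048, 0.053]
tcp_rot: [-3.137, 0.151, 0.001]
force: [-0.2, 0.7, 0.2]
grip_width: 0.0604
grasp_force: 67.2
```

```bash
python3 - <<'E'
from geo import *
h=step([.477,.2142,.053],-.0955)
E
```

```text
t 6.17 tcp [0.5599 0.2048 0.053 ] force [-0.2  0.7  0.2] w 0.0604 gf 67.2 j [0.25 0.3  1.52 0.   1.32 1.92]
-> [0.477 0.214 0.053] offset [-0.0834, -0.0014, 0.0] rot [-0.07, 0.05, -0.03]
```

To row units: -0.038 m / 0.5 = -0.076, -0.03 m / 0.5 = -0.06.

>>> apply_moves:
  moves:
    - {"offset": [-0.012,0,0],"delta_rot": [0,0,0],"jaw": 0.5}
    - {"offset": [-0.028,0,0],"delta_rot": [0,0,0],"jaw": 0.5}
    - {"offset": [-0.044,0,0],"delta_rot": [0,0,0],"jaw": 0.5}
    - {"offset": [-0.06,-0.002,0],"delta_rot": [0,0,0],"jaw": 0.5}
    - {"offset": [-0.076,-0.002,0],"delta_rot": [0,0,0],"jaw": 0.5}

```text
t: 6.58
tcp_pos: [0.5213, 0.2098, 0.0536]
tcp_rot: [-3.136, 0.15, -0.0]
force: [-0.0, -0.1, -1.0]
grip_width: 0.0607
grasp_force: 67.2
```

To row units: -0.04 m / 0.5 = -0.08, -0.032 m / 0.5 = -0.064.

>>> apply_moves:
  moves:
    - {"offset": [-0.016,0,0],"delta_rot": [0,0,0],"jaw": 0.5}
    - {"offset": [-0.032,0,0],"delta_rot": [0,0,0],"jaw": 0.5}
    - {"offset": [-0.048,0,0],"delta_rot": [0,0,0],"jaw": 0.5}
    - {"offset": [-0.064,0,0],"delta_rot": [0,0,0],"jaw": 0.5}
    - {"offset": [-0.08,0,0],"delta_rot": [0,0,0],"jaw": 0.5}

```text
t: 7.0
tcp_pos: [0.4817, 0.2135, 0.0535]
tcp_rot: [-3.136, 0.151, 0.0]
force: [0.3, -0.5, -0.9]
grip_width: 0.0607
grasp_force: 67.2
```

To row units: -0.008 m / 0.5 = -0.016, -0.005 m / 0.5 = -0.01.

>>> apply_moves:
  moves:
    - {"offset": [-0.01,0,0],"delta_rot": [0,0,0],"jaw": 0.5}
    - {"offset": [-0.016,0,0],"delta_rot": [0,0,0],"jaw": 0.5}
    - {"offset": [-0.016,0,0],"delta_rot": [0,0,0],"jaw": 0.5}
    - {"offset": [-0.016,0,0],"delta_rot": [0,0,0],"jaw": 0.5}

```text
t: 7.33
tcp_pos: [0.4748, 0.2142, 0.0536]
tcp_rot: [-3.136, 0.15, -0.001]
force: [0.5, -0.2, -0.6]
grip_width: 0.0608
grasp_force: 67.2
```

To row units: -0.165 m / 0.5 = -0.33, -0.13 m / 0.5 = -0.26.

>>> apply_moves:
  moves:
    - {"offset": [0,0,-0.03],"delta_rot": [0,0,0],"jaw": 0.5}
    - {"offset": [0,0,-0.1],"delta_rot": [0,0,0],"jaw": 0.5}
    - {"offset": [0,0,-0.18],"delta_rot": [0,0,0],"jaw": 0.5}
    - {"offset": [0,0,-0.26],"delta_rot": [0,0,0],"jaw": 0.5}
    - {"offset": [0,0,-0.33],"delta_rot": [0,0,0],"jaw": 0.5}

```text
t: 7.75
tcp_pos: [0.4752, 0.2138, 0.2213]
tcp_rot: [-3.136, 0.151, -0.003]
force: [0.5, 0.5, -0.5]
grip_width: 0.0606
grasp_force: 67.2
```

```bash
python3 - <<'E'
from geo import *
from rig import manip
import cv2
h=step([.42,.15,.25],-.0955)
h=step([.40,0,.25],.0682,h)
h=step([.39,-.199,.25],.0682,h)
c=manip.camera("scene");s=c["color"]
A=cv2.resize(s[150:270,200:360],(800,600),interpolation=2)
cv2.imwrite("pics/a3.png",A)
E
```

```text
t 7.75 tcp [0.4752 0.2138 0.2213] force [ 0.5  0.5 -0.5] w 0.0606 gf 67.2 j [0.31 0.03 1.49 0.   1.62 1.98]
-> [0.42 0.15 0.25] offset [-0.0488, 0.0688, -0.029] rot [-0.14, -0.12, -0.05]
-> [0.4  0.   0.25] offset [-0.0056, 0.1512, 0.0] rot [-0.0, 0.0, -9.38]
-> [ 0.39  -0.199  0.25 ] offset [-0.0235, 0.1979, 0.0] rot [0.0, 0.0, 0.0]
```

View pics/a3.png

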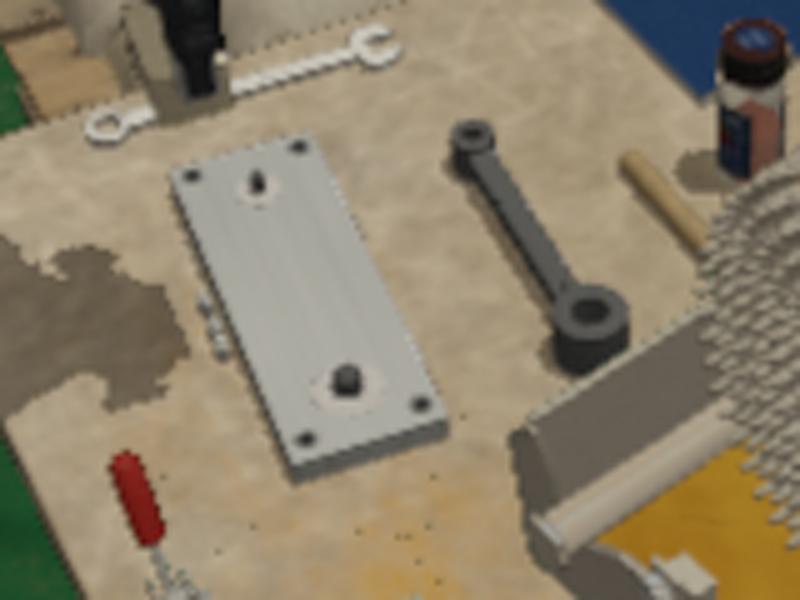

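The plate is clear. The offcuts lie along its front edge at crop (205,305), (215,330) and (222,348). I'll check their height numerically while carrying the block back.

```bash
python3 - <<'E'
from geo import *
d=pickle.load(open("cams0.pkl","rb"));f=np.array([.519,.2092]);y=-.0955;c,s=np.cos(y),np.sin(y)
for u in[(205,305),(215,330),(222,348)]:
  for z in(.005,.02):
    q,r=fit({"scene":d["scene"]},{"scene":px([u],200,150)},lambda p:np.array([[p[0],p[1],z]]),[.47,.2]);v=q-f
    print(u,z,q.round(3),"own",(c*v[0]+s*v[1]).round(4),(-s*v[0]+c*v[1]).round(4))
E
```

```text
(205, 305) 0.005 [0.471 0.241] own -0.051 0.0274
(205, 305) 0.02 [0.467 0.227] own -0.0531 0.0127
(215, 330) 0.005 [0.469 0.22 ] own -0.0512 0.006
(215, 330) 0.02 [0.465 0.206] own -0.0533 -0.0084
(222, 348) 0.005 [0.467 0.205] own -0.0514 -0.009
(222, 348) 0.02 [0.463 0.191] own -0.0536 -0.0232
```

To row units: 0.15 m / 0.5 = 0.3, -0.02 m / 0.5 = -0.04, -9.4 degrees / 45 = -0.2089.

>>> apply_moves:
  moves:
    - {"offset": [-0.04,0.05,-0.02],"delta_rot": [0,0,0],"jaw": 0.5}
    - {"offset": [-0.08,0.1,-0.04],"delta_rot": [0,0,0],"jaw": 0.5}
    - {"offset": [-0.098,0.16,-0.058],"delta_rot": [0,0,-0.0444],"jaw": 0.5}
    - {"offset": [-0.1,0.23,-0.058],"delta_rot": [0,0,-0.1333],"jaw": 0.5}
    - {"offset": [-0.104,0.3,-0.058],"delta_rot": [0,0,-0.2089],"jaw": 0.5}

```text
t: 8.22
tcp_pos: [0.4085, 0.0685, 0.2482]
tcp_rot: [-3.138, -0.115, -0.005]
force: [0.6, -0.7, -1.2]
grip_width: 0.0609
grasp_force: 67.2
```

To row units: 0.19 m / 0.5 = 0.38, -0.005 m / 0.5 = -0.01.

>>> apply_moves:
  moves:
    - {"offset": [-0.01,0.08,0],"delta_rot": [0,0,0],"jaw": 0.5}
    - {"offset": [-0.02,0.16,0],"delta_rot": [0,0,0],"jaw": 0.5}
    - {"offset": [-0.03,0.24,0],"delta_rot": [0,0,0],"jaw": 0.5}
    - {"offset": [-0.04,0.31,0],"delta_rot": [0,0,0],"jaw": 0.5}
    - {"offset": [-0.048,0.38,0],"delta_rot": [0,0,0],"jaw": 0.5}

```text
t: 8.63
tcp_pos: [0.3971, -0.1239, 0.2471]
tcp_rot: [-3.139, -0.105, -0.002]
force: [0.9, 0.4, -0.5]
grip_width: 0.0608
grasp_force: 67.2
```

```bash
python3 - <<'E'
from geo import *
h=step([.39,-.199,.25],.0682)
E
```

```text
t 8.63 tcp [ 0.3971 -0.1239  0.2471] force [ 0.9  0.4 -0.5] w 0.0608 gf 67.2 j [-0.44 -0.22  1.66  0.    1.69  1.06]
-> [ 0.39  -0.199  0.25 ] offset [-0.0121, 0.0745, -0.003] rot [-0.06, -0.07, -0.06]
```

To row units: 0.12 m / 0.5 = 0.24, -0.012 m / 0.5 = -0.024.

>>> apply_moves:
  moves:
    - {"offset": [-0.01,0.07,0],"delta_rot": [0,0,0],"jaw": 0.5}
    - {"offset": [-0.024,0.13,0.02],"delta_rot": [0,0,0],"jaw": 0.5}
    - {"offset": [-0.024,0.15,0.08],"delta_rot": [0,0,0],"jaw": 0.5}
    - {"offset": [-0.024,0.15,0.16],"delta_rot": [0,0,0],"jaw": 0.5}
    - {"offset": [-0.024,0.15,0.24],"delta_rot": [0,0,0],"jaw": 0.5}

```text
t: 9.05
tcp_pos: [0.3914, -0.1992, 0.1266]
tcp_rot: [3.139, 0.102, 0.006]
force: [1.2, 0.2, -1.7]
grip_width: 0.0607
grasp_force: 67.2
```

To row units: 0.08 m / 0.5 = 0.16, 0.075 m / 0.5 = 0.15.

>>> apply_moves:
  moves:
    - {"offset": [0,0,0.07],"delta_rot": [0,0,0],"jaw": 0.5}
    - {"offset": [0,0,0.12],"delta_rot": [0,0,0],"jaw": 0.5}
    - {"offset": [0,0,0.14],"delta_rot": [0,0,0],"jaw": 0.5}
    - {"offset": [0,0,0.15],"delta_rot": [0,0,0],"jaw": 0.5}
    - {"offset": [0,0,0.16],"delta_rot": [0,0,0],"jaw": 0.5}

```text
t: 9.47
tcp_pos: [0.3915, -0.1977, 0.0474]
tcp_rot: [-3.139, -0.107, -0.003]
force: [-0.0, -0.0, -0.4]
grip_width: 0.0608
grasp_force: 67.2
```

```bash
python3 - <<'E'
from geo import *
h=step([.389,-.199,.0325],.0682)
E
```

```text
t 9.47 tcp [ 0.3915 -0.1977  0.0474] force [-0.  -0.  -0.4] w 0.0608 gf 67.2 j [-0.6  -0.02  1.9   0.    1.26  0.9 ]
-> [ 0.389 -0.199  0.032] offset [-0.0026, 0.0012, 0.0149] rot [-0.03, -0.1, -0.01]
```

>>> apply_moves:
  moves:
    - {"offset": [0,0,0.01],"delta_rot": [0,0,0],"jaw": 0.5}
    - {"offset": [0,0,0.02],"delta_rot": [0,0,0],"jaw": 0.5}
    - {"offset": [0,0,0.028],"delta_rot": [0,0,0],"jaw": 0.5}
    - {"offset": [0,0,0.033],"delta_rot": [0,0,0],"jaw": 0.5}
    - {"offset": [0,0,0.033],"delta_rot": [0,0,0],"jaw": 0.5}

```text
t: 9.88
tcp_pos: [0.3913, -0.1974, 0.0316]
tcp_rot: [-3.139, -0.107, -0.002]
force: [-1.6, 0.9, 3.0]
grip_width: 0.0605
grasp_force: 67.8
```

>>> apply_moves:
  moves:
    - {"offset": [0,0,0],"delta_rot": [0,0,0],"jaw": 1}
    - {"offset": [0,0,0],"delta_rot": [0,0,0],"jaw": 1}
    - {"offset": [0,0,0],"delta_rot": [0,0,0],"jaw": 1}
    - {"offset": [0,0,0],"delta_rot": [0,0,0],"jaw": 1}
    - {"offset": [0,0,0],"delta_rot": [0,0,0],"jaw": 1}

```text
t: 10.3
tcp_pos: [0.3906, -0.197, 0.0303]
tcp_rot: [-3.138, -0.107, -0.0]
force: [-0.3, 0.8, 0.5]
grip_width: 0.0855
grasp_force: 0.0
```

To row units: -0.16 m / 0.5 = -0.32, -0.12 m / 0.5 = -0.24.

>>> apply_moves:
  moves:
    - {"offset": [0,0,-0.02],"delta_rot": [0,0,0],"jaw": 1}
    - {"offset": [0,0,-0.08],"delta_rot": [0,0,0],"jaw": 1}
    - {"offset": [0,0,-0.16],"delta_rot": [0,0,0],"jaw": 1}
    - {"offset": [0,0,-0.24],"delta_rot": [0,0,0],"jaw": 1}
    - {"offset": [0,0,-0.32],"delta_rot": [0,0,0],"jaw": 1}

```text
t: 10.72
tcp_pos: [0.3902, -0.1969, 0.1926]
tcp_rot: [-3.138, -0.107, -0.0]
force: [0.8, -1.0, -0.8]
grip_width: 0.0854
grasp_force: 0.0
```

```bash
python3 - <<'E'
from geo import *
from rig import manip
import cv2
# lever grip: balance point from averaged fit; tool x along lever y
l=np.array([.6482,.1015]);yl=-.0423
u=np.array([-np.sin(yl),np.cos(yl)]);b=l+.059*u
h=step([.40,0,.25],.0682)
h=step([.45,.13,.25],np.pi/2+yl,h)
h=step([*b,.15],np.pi/2+yl,h)
t=manip.camera("top")["color"];s=manip.camera("scene")["color"]
A=np.hstack([cv2.resize(t[235:315,150:250],(400,320),interpolation=2),cv2.resize(s[298:378,237:337],(400,320),interpolation=2)])
cv2.imwrite("pics/a4.png",A)
E
```

```text
t 10.72 tcp [ 0.3902 -0.1969  0.1926] force [ 0.8 -1.  -0.8] w 0.0854 gf 0.0 j [-0.6  -0.15  1.71  0.    1.58  0.9 ]
-> [0.4  0.   0.25] offset [0.0232, -0.1959, -0.0571] rot [-0.09, -0.02, -0.0]
-> [0.45 0.13 0.25] offset [0.0587, -0.1263, -0.0] rot [0.0, 0.0, -83.67]
-> [0.651 0.16  0.15 ] offset [0.0389, 0.1992, 0.1] rot [0.0, 0.0, 0.0]
```

View pics/a4.png

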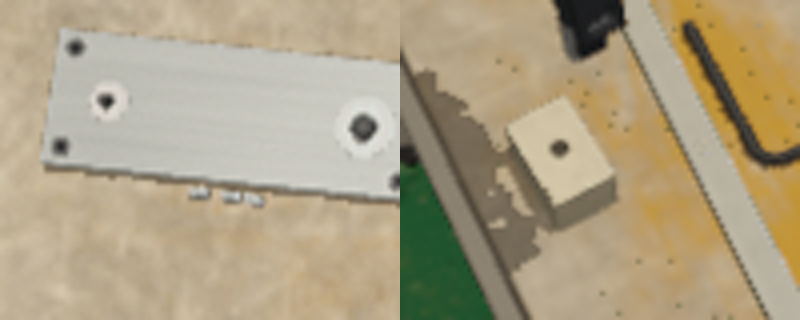

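The block is upright on the bench, and the offcuts at (200,192), (232,197) and (256,199) lie just in front of the plate. Now on to the lever.

To row units: -0.165 m / 0.5 = -0.33, 0.006 m / 0.5 = 0.012, -33 degrees / 45 = -0.7333.

>>> apply_moves:
  moves:
    - {"offset": [0.006,-0.05,-0.03],"delta_rot": [0,0,-0.1111],"jaw": 0.5}
    - {"offset": [0.012,-0.12,-0.06],"delta_rot": [0,0,-0.2667],"jaw": 0.5}
    - {"offset": [0.02,-0.19,-0.09],"delta_rot": [0,0,-0.4222],"jaw": 0.5}
    - {"offset": [0.026,-0.26,-0.114],"delta_rot": [0,0,-0.5778],"jaw": 0.5}
    - {"offset": [0.032,-0.33,-0.114],"delta_rot": [0,0,-0.7333],"jaw": 0.5}

```text
t: 11.23
tcp_pos: [0.3961, -0.0305, 0.251]
tcp_rot: [2.976, 1.001, 0.01]
force: [0.3, 0.7, -0.1]
grip_width: 0.0425
grasp_force: 0.0
```

```bash
python3 - <<'E'
from geo import *
d=pickle.load(open("cams0.pkl","rb"))
for a,b in(((200,192),(205,305)),((232,197),(215,330)),((256,199),(222,348))):
    q,r=fit(d,{"top":px([a],150,235,4),"scene":px([b],200,150)},lambda p:p[None],[.47,.2,.01]);print(q.round(4),r)
h=step([.44,.13,.25],np.pi/2-.0423)
h=step([.6507,.1605,.15],np.pi/2-.0423,h)
E
```

```text
[0.4683 0.2335 0.0133] [0.  0.2 0.2 0. ]
[0.4655 0.2122 0.0136] [0.1 0.4 0.4 0.1]
[0.4639 0.1962 0.0147] [0.1 0.2 0.3 0.1]
t 11.23 tcp [ 0.3961 -0.0305  0.251 ] force [ 0.3  0.7 -0.1] w 0.0425 gf 0.0 j [-0.22 -0.27  1.69  0.    1.71  0.7 ]
-> [0.44 0.13 0.25] offset [0.132, -0.1013, 0.0013] rot [0.32, -0.19, -50.38]
-> [0.651 0.16  0.15 ] offset [0.0394, 0.2092, 0.1] rot [0.0, 0.0, 0.0]
```

To row units: 0.132 m / 0.5 = 0.264, 0.11 m / 0.5 = 0.22, -35 degrees / 45 = -0.7778.

>>> apply_moves:
  moves:
    - {"offset": [0.056,-0.044,0],"delta_rot": [0,0,-0.1556],"jaw": 0.5}
    - {"offset": [0.112,-0.088,0],"delta_rot": [0,0,-0.3111],"jaw": 0.5}
    - {"offset": [0.168,-0.13,0],"delta_rot": [0,0,-0.4667],"jaw": 0.5}
    - {"offset": [0.22,-0.17,0],"delta_rot": [0,0,-0.6222],"jaw": 0.5}
    - {"offset": [0.264,-0.202,0],"delta_rot": [0,0,-0.7778],"jaw": 0.5}

```text
t: 11.65
tcp_pos: [0.4401, 0.1308, 0.2482]
tcp_rot: [-2.535, -1.853, -0.003]
force: [0.2, -0.9, 0.5]
grip_width: 0.0429
grasp_force: 0.0
```

To row units: -15.4 degrees / 45 = -0.3422.

>>> apply_moves:
  moves:
    - {"offset": [0,0,0],"delta_rot": [0,0,-0.1556],"jaw": 0.5}
    - {"offset": [0,0,0],"delta_rot": [0,0,-0.3111],"jaw": 0.5}
    - {"offset": [0,0,0],"delta_rot": [0,0,-0.3422],"jaw": 0.5}
    - {"offset": [0,0,0],"delta_rot": [0,0,-0.3422],"jaw": 0.5}

```text
t: 11.98
tcp_pos: [0.4401, 0.1285, 0.2479]
tcp_rot: [-2.274, -2.166, -0.002]
force: [1.0, -0.4, -0.7]
grip_width: 0.0426
grasp_force: 0.0
```

To row units: 0.17 m / 0.5 = 0.34, 0.135 m / 0.5 = 0.27.

>>> apply_moves:
  moves:
    - {"offset": [0.01,0.06,0.02],"delta_rot": [0,0,0],"jaw": 0.5}
    - {"offset": [0.024,0.13,0.04],"delta_rot": [0,0,0],"jaw": 0.5}
    - {"offset": [0.04,0.2,0.07],"delta_rot": [0,0,0],"jaw": 0.5}
    - {"offset": [0.054,0.27,0.1],"delta_rot": [0,0,0],"jaw": 0.5}
    - {"offset": [0.066,0.34,0.13],"delta_rot": [0,0,0],"jaw": 0.5}

```text
t: 12.4
tcp_pos: [0.6132, 0.1532, 0.1825]
tcp_rot: [-2.277, -2.164, -0.003]
force: [0.3, -0.7, 1.0]
grip_width: 0.0427
grasp_force: 0.0
```

To row units: 0.039 m / 0.5 = 0.078, 0.003 m / 0.5 = 0.006.

>>> apply_moves:
  moves:
    - {"offset": [0.006,0.04,0.04],"delta_rot": [0,0,0],"jaw": 0.5}
    - {"offset": [0.012,0.07,0.07],"delta_rot": [0,0,0],"jaw": 0.5}
    - {"offset": [0.012,0.078,0.07],"delta_rot": [0,0,0],"jaw": 0.5}
    - {"offset": [0.012,0.078,0.07],"delta_rot": [0,0,0],"jaw": 0.5}

```text
t: 12.73
tcp_pos: [0.6508, 0.1568, 0.146]
tcp_rot: [-2.274, -2.163, 0.003]
force: [0.3, -0.8, 0.5]
grip_width: 0.0428
grasp_force: 0.0
```

```bash
python3 - <<'E'
from geo import *
h=step([.6507,.1605,.06],np.pi/2-.0423)
E
```

```text
t 12.73 tcp [0.6508 0.1568 0.146 ] force [ 0.3 -0.8  0.5] w 0.0428 gf 0.0 j [0.15 0.39 1.21 0.   1.54 0.2 ]
-> [0.651 0.16  0.06 ] offset [0.0036, 0.0, 0.086] rot [-0.2, -0.05, -0.44]
```

To row units: 0.086 m / 0.5 = 0.172, 0.06 m / 0.5 = 0.12, -0.4 degrees / 45 = -0.0089.

>>> apply_moves:
  moves:
    - {"offset": [0.006,0,0.06],"delta_rot": [0,0,-0.0089],"jaw": 0.5}
    - {"offset": [0.006,0,0.12],"delta_rot": [0,0,-0.0089],"jaw": 0.5}
    - {"offset": [0.006,0,0.164],"delta_rot": [0,0,-0.0089],"jaw": 0.5}
    - {"offset": [0.006,0,0.172],"delta_rot": [0,0,-0.0089],"jaw": 0.5}
    - {"offset": [0.006,0,0.172],"delta_rot": [0,0,-0.0089],"jaw": 0.5}

```text
t: 13.15
tcp_pos: [0.6496, 0.1605, 0.0616]
tcp_rot: [-2.265, -2.174, 0.001]
force: [0.1, 0.3, 0.5]
grip_width: 0.043
grasp_force: 0.0
```

```bash
python3 - <<'E'
from geo import *
from rig import manip
import cv2
h=step([.6507,.1605,.021],np.pi/2-.0423)
t=manip.camera("top")["color"];s=manip.camera("scene")["color"]
A=np.hstack([cv2.resize(t[170:250,165:265],(400,320),interpolation=2),cv2.resize(s[155:235,265:365],(400,320),interpolation=2)])
cv2.imwrite("pics/a5.png",A)
h=step([.6507,.1605,.021],np.pi/2-.0423)
E
```

```text
t 13.15 tcp [0.6496 0.1605 0.0616] force [0.1 0.3 0.5] w 0.043 gf 0.0 j [0.16 0.45 1.31 0.   1.39 0.2 ]
-> [0.651 0.16  0.021] offset [0.0, 0.0012, 0.0406] rot [-0.13, -0.07, 0.07]
t 13.25 tcp [0.6521 0.1609 0.065 ] force [0.4 0.5 1.2] w 0.0428 gf 0.0 j [0.16 0.45 1.3  0.   1.39 0.2 ]
-> [0.651 0.16  0.021] offset [-0.0006, -0.0016, 0.044] rot [0.25, -0.14, 0.09]
```

View pics/a5.png

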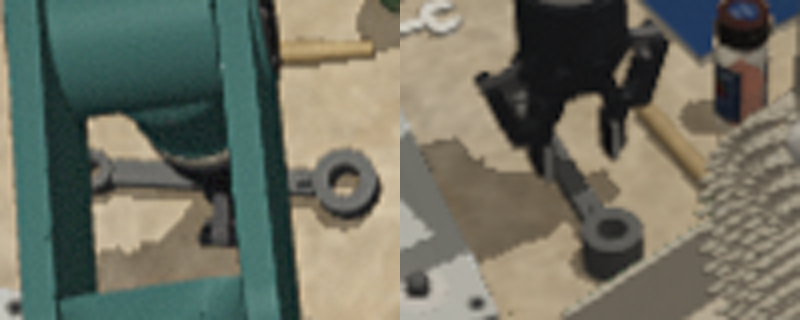

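The fingers straddle the bar, at (545,165) and (615,140) in the scene half. Descending and closing.

To row units: 0.041 m / 0.5 = 0.082, 0.039 m / 0.5 = 0.078.

>>> apply_moves:
  moves:
    - {"offset": [0,0,0.04],"delta_rot": [0,0,0],"jaw": 0.5}
    - {"offset": [0,0,0.066],"delta_rot": [0,0,0],"jaw": 0.5}
    - {"offset": [0,0,0.078],"delta_rot": [0,0,0],"jaw": 0.5}
    - {"offset": [0,0,0.082],"delta_rot": [0,0,0],"jaw": 0.5}
    - {"offset": [0,0,0.082],"delta_rot": [0,0,0],"jaw": 0.5}
  squeeze: 60

```text
t: 13.67
tcp_pos: [0.6508, 0.1609, 0.0207]
tcp_rot: [-2.265, -2.175, -0.001]
force: [0.3, -0.6, 0.7]
grip_width: 0.0427
grasp_force: 0.0
```

```bash
python3 - <<'E'
from geo import *
h=step([.6507,.1605,.021],np.pi/2-.0423)
E
```

```text
t 13.67 tcp [0.6508 0.1609 0.0207] force [ 0.3 -0.6  0.7] w 0.0427 gf 0.0 j [0.16 0.49 1.34 0.   1.32 0.2 ]
-> [0.651 0.16  0.021] offset [-0.0004, -0.0001, -0.0003] rot [-0.04, -0.08, 0.12]
```

>>> apply_moves:
  moves:
    - {"offset": [0,0,0],"delta_rot": [0,0,0],"jaw": 0.15}
    - {"offset": [0,0,0],"delta_rot": [0,0,0],"jaw": 0.1}
    - {"offset": [0,0,0],"delta_rot": [0,0,0],"jaw": 0.1}
    - {"offset": [0,0,0],"delta_rot": [0,0,0],"jaw": 0.1}
    - {"offset": [0,0,0],"delta_rot": [0,0,0],"jaw": 0.1}
  squeeze: 100

```text
t: 14.08
tcp_pos: [0.6515, 0.161, 0.0224]
tcp_rot: [-2.265, -2.176, -0.004]
force: [-2.2, 0.3, 6.1]
grip_width: 0.016
grasp_force: 99.9
```

>>> apply_moves:
  moves:
    - {"offset": [0,0,0],"delta_rot": [0,0,0],"jaw": 0.1}
    - {"offset": [0,0,0],"delta_rot": [0,0,0],"jaw": 0.1}
  squeeze: 100

```text
t: 14.25
tcp_pos: [0.6515, 0.161, 0.0224]
tcp_rot: [-2.265, -2.176, -0.004]
force: [-2.2, -0.3, 5.3]
grip_width: 0.0158
grasp_force: 99.9
```

```bash
python3 - <<'E'
from geo import *
h=step([.6507,.1605,.021],np.pi/2-.0423)
E
```

```text
t 14.25 tcp [0.6515 0.161  0.0224] force [-2.2 -0.3  5.3] w 0.0158 gf 99.9 j [0.16 0.48 1.34 0.   1.32 0.2 ]
-> [0.651 0.16  0.021] offset [-0.0006, -0.0008, 0.0014] rot [0.09, -0.11, 0.13]
```

To row units: -0.085 m / 0.5 = -0.17, -0.06 m / 0.5 = -0.12.

>>> apply_moves:
  moves:
    - {"offset": [0,0,-0.012],"delta_rot": [0,0,0],"jaw": 0.1}
    - {"offset": [0,0,-0.03],"delta_rot": [0,0,0],"jaw": 0.1}
    - {"offset": [0,0,-0.07],"delta_rot": [0,0,0],"jaw": 0.1}
    - {"offset": [0,0,-0.12],"delta_rot": [0,0,0],"jaw": 0.1}
    - {"offset": [0,0,-0.17],"delta_rot": [0,0,0],"jaw": 0.1}

```text
t: 14.67
tcp_pos: [0.6495, 0.1605, 0.104]
tcp_rot: [-2.263, -2.174, 0.005]
force: [0.3, -0.9, -5.9]
grip_width: 0.0158
grasp_force: 98.2
```

To row units: -0.015 m / 0.5 = -0.03, -0.01 m / 0.5 = -0.02.

>>> apply_moves:
  moves:
    - {"offset": [0,0,-0.02],"delta_rot": [0,0,0],"jaw": 0.1}
    - {"offset": [0,0,-0.03],"delta_rot": [0,0,0],"jaw": 0.1}
    - {"offset": [0,0,-0.03],"delta_rot": [0,0,0],"jaw": 0.1}
    - {"offset": [0,0,-0.03],"delta_rot": [0,0,0],"jaw": 0.1}

```text
t: 15.0
tcp_pos: [0.65, 0.1605, 0.1189]
tcp_rot: [-2.263, -2.174, 0.002]
force: [-0.5, -0.1, -7.3]
grip_width: 0.0157
grasp_force: 98.4
```

```bash
python3 - <<'E'
from geo import *
h=step([.5165,.1833,.1164],np.pi/2-.0955)
E
```

```text
t 15.0 tcp [0.65   0.1605 0.1189] force [-0.5 -0.1 -7.3] w 0.0157 gf 98.4 j [0.16 0.41 1.24 0.   1.49 0.2 ]
-> [0.516 0.183 0.116] offset [0.0174, -0.1343, 0.0029] rot [-0.18, -0.05, 3.17]
```

To row units: -0.113 m / 0.5 = -0.226, 0.002 m / 0.5 = 0.004, 3.2 degrees / 45 = 0.0711.

>>> apply_moves:
  moves:
    - {"offset": [0.004,-0.03,0],"delta_rot": [0,0,0.0111],"jaw": 0.1}
    - {"offset": [0.01,-0.08,0],"delta_rot": [0,0,0.0222],"jaw": 0.1}
    - {"offset": [0.016,-0.13,0],"delta_rot": [0,0,0.0444],"jaw": 0.1}
    - {"offset": [0.024,-0.18,0],"delta_rot": [0,0,0.0578],"jaw": 0.1}
    - {"offset": [0.03,-0.226,0],"delta_rot": [0,0,0.0711],"jaw": 0.1}

```text
t: 15.42
tcp_pos: [0.5357, 0.1801, 0.1178]
tcp_rot: [-2.323, -2.109, 0.006]
force: [0.9, 0.5, -6.0]
grip_width: 0.0162
grasp_force: 98.7
```

To row units: -0.021 m / 0.5 = -0.042, -0.012 m / 0.5 = -0.024.

>>> apply_moves:
  moves:
    - {"offset": [0.002,-0.024,0],"delta_rot": [0,0,0],"jaw": 0.1}
    - {"offset": [0.002,-0.042,0.006],"delta_rot": [0,0,0],"jaw": 0.1}
    - {"offset": [0.002,-0.042,0.014],"delta_rot": [0,0,0],"jaw": 0.1}
    - {"offset": [0.002,-0.042,0.02],"delta_rot": [0,0,0],"jaw": 0.1}
    - {"offset": [0.002,-0.042,0.02],"delta_rot": [0,0,0],"jaw": 0.1}

```text
t: 15.83
tcp_pos: [0.5178, 0.1828, 0.1091]
tcp_rot: [-2.324, -2.111, 0.001]
force: [0.4, 0.3, -6.3]
grip_width: 0.0158
grasp_force: 98.8
```

```bash
python3 - <<'E'
from geo import *
from rig import manip
import cv2
h=step([.5165,.1833,.1064],np.pi/2-.0955)
d={n:manip.camera(n) for n in("top","scene")};pickle.dump(d,open("cams1.pkl","wb"))
f=np.array([.519,.2092]);y=-.0955;u=np.array([-np.sin(y),np.cos(y)])
for n in d: print(n,[proj(d[n],[*(f+k*u),z]).round(0).tolist() for k,z in((-.085,.12),(.085,.112))])
t,s=d["top"]["color"],d["scene"]["color"]
A=np.hstack([cv2.resize(t[215:295,155:255],(400,320),interpolation=2),cv2.resize(s[145:225,220:320],(400,320),interpolation=2)])
cv2.imwrite("pics/a6.png",A)
h=step([.5165,.1833,.1064],np.pi/2-.0955)
E
```

```text
t 15.83 tcp [0.5178 0.1828 0.1091] force [ 0.4  0.3 -6.3] w 0.0158 gf 98.8 j [0.24 0.16 1.58 0.   1.41 0.33]
-> [0.516 0.183 0.106] offset [0.0004, -0.0013, 0.0027] rot [-0.12, -0.03, -0.05]
top [[[236.0, 262.0]], [[167.0, 255.0]]]
scene [[[265.0, 203.0]], [[247.0, 166.0]]]
t 15.93 tcp [0.5185 0.1829 0.1102] force [-0.2  0.3 -5.7] w 0.0156 gf 98.8 j [0.24 0.16 1.58 0.   1.41 0.33]
-> [0.516 0.183 0.106] offset [0.0002, -0.002, 0.0038] rot [-0.03, -0.07, -0.06]
```

View pics/a6.png

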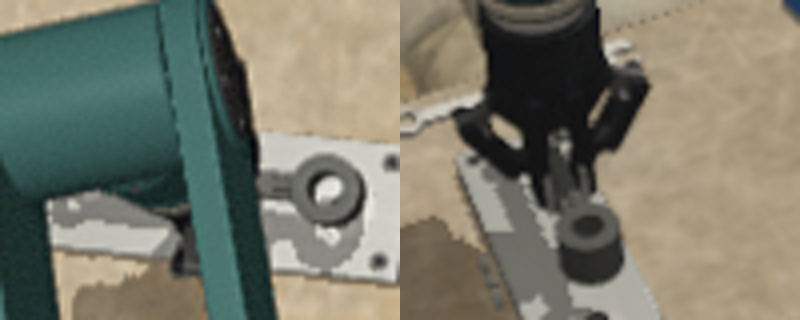

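```bash
python3 - <<'E'
from geo import *
d=pickle.load(open("cams1.pkl","rb"))
b={"top":px([(329,188)],155,215,4),"scene":px([(192,226)],220,145,4)}
q,r=fit(d,b,lambda p:p[None],[.51,.12,.12]);print("3d",q.round(4),r)
P={"top":px([(454,357)],150,195),"scene":px([(223,296)],225,165)}
for n in d:
    g=lambda o,z:fit({n:d[n]},{n:o[n]},lambda p:np.array([[p[0],p[1],z]]),[.51,.12])[0].round(4)
    print(n,"boss",g(b,.123),"post",g(P,.034))
f={"top":(.5183,.2088,-.096),"scene":(.5209,.2114,-.0959)}
for n,(x,y,a) in f.items(): print(n,"post from plate",round(x+.085*np.sin(a),4),round(y-.085*np.cos(a),4))
E
```

```text
3d [0.5133 0.1195 0.1306] [0.2 0.8 0.9 0.2]
top boss [0.5122 0.1209] post [0.5105 0.1248]
scene boss [0.518  0.1262] post [0.5149 0.1294]
top post from plate 0.5102 0.1242
scene post from plate 0.5128 0.1268
```

To row units: 0.003 m / 0.5 = 0.006, -0.002 m / 0.5 = -0.004.

>>> apply_moves:
  moves:
    - {"offset": [0.002,-0.002,0.002],"delta_rot": [0,0,0],"jaw": 0.1}
    - {"offset": [0.006,-0.004,0.004],"delta_rot": [0,0,0],"jaw": 0.1}
    - {"offset": [0.006,-0.004,0.004],"delta_rot": [0,0,0],"jaw": 0.1}
    - {"offset": [0.006,-0.004,0.004],"delta_rot": [0,0,0],"jaw": 0.1}
    - {"offset": [0.006,-0.004,0.004],"delta_rot": [0,0,0],"jaw": 0.1}

```text
t: 16.35
tcp_pos: [0.5163, 0.1865, 0.109]
tcp_rot: [-2.325, -2.112, -0.002]
force: [-1.3, 0.3, -6.0]
grip_width: 0.0158
grasp_force: 98.8
```

>>> apply_moves:
  moves:
    - {"offset": [0,0,0],"delta_rot": [0,0,0],"jaw": 0.1}
    - {"offset": [0,0,0],"delta_rot": [0,0,0],"jaw": 0.1}
    - {"offset": [0,0,0],"delta_rot": [0,0,0],"jaw": 0.1}
    - {"offset": [0,0,0],"delta_rot": [0,0,0],"jaw": 0.1}
    - {"offset": [0,0,0],"delta_rot": [0,0,0],"jaw": 0.1}

```text
t: 16.77
tcp_pos: [0.5162, 0.1864, 0.109]
tcp_rot: [-2.325, -2.112, -0.002]
force: [0.5, 0.6, -6.6]
grip_width: 0.0158
grasp_force: 98.8
```

```bash
python3 - <<'E'
from geo import *
from rig import manip
import cv2
h=step([.5155,.1858,.1064],np.pi/2-.0955)
t,s=[manip.camera(n)["color"] for n in("top","scene")]
A=np.hstack([cv2.resize(t[215:295,155:255],(400,320),interpolation=2),cv2.resize(s[145:225,220:320],(400,320),interpolation=2)])
cv2.imwrite("pics/a7.png",A)
print(manip.observe()["joint_vel"].round(3),manip.observe()["tcp_pos"].round(4))
E
```

```text
t 16.77 tcp [0.5162 0.1864 0.109 ] force [ 0.5  0.6 -6.6] w 0.0158 gf 98.8 j [0.24 0.15 1.58 0.   1.41 0.34]
-> [0.516 0.186 0.106] offset [-0.0007, -0.0006, 0.0026] rot [0.0, -0.1, -0.03]
[ 0.002  0.001 -0.002 -0.001  0.001  0.   ] [0.5162 0.1864 0.109 ]
```

View pics/a7.png

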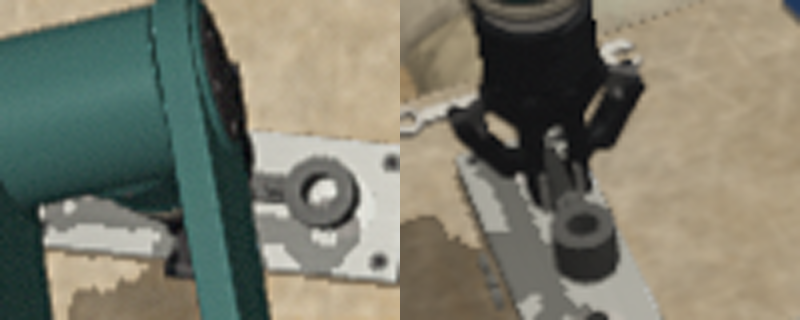

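The boss bore is now at (321,192) in the top half and (585,224) in the scene half. Both are within about 1–2 px of the spot above the post, and the lever is steady. Handing in.

```bash
python3 -c "
from rig import manip
print(manip.close_job())"
```

```text
the job is handed in; nothing more can be done
None
```

The job is handed in, with no verdict returned: the offcuts are off the plate on the bench, the block is back upright, and the lever is held still about 5 cm above the post and pin; boss alignment was checked by camera, but the eye was hidden from both cameras.

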